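Clip the painting plate down and load the rocket nozzles

ROBOT

A 6-joint arm with a two-finger parallel gripper is mounted at the origin on the work surface. World frame = base frame: x ahead of the robot, y to its left, z up, the work surface at z = 0. Lengths are in m, angles in rad, forces in N, time in s.
With the tool pointing down it reaches from about 0.225 to 0.875 m from the base axis. Payload 3.4 kg.
Tool frame: the origin (TCP) lies on the centre line of the jaws, within the pads' length; the fingertips stand 17 mm ahead of it and the grasp point (between the pads) lies 2 mm behind it (nose_length is the distance from the TCP to the fingertips, in m); z points along the fingers, y is the line along which they close (so a half turn about z gives the same grasp; the last joint's range is limited). The gripper opens to 85 mm and grips with 20 to 120 N. Pads are 22 mm wide; open, the fingers measure 114 mm over their backs; the gripper's body (76 mm by 85 mm) begins 54 mm behind the grasp point. The pads swing forward as they close: fully open they stand 13 mm farther back than shut.
Start: joints at [-1.449, 0.276, 1.505, -0, 1.361, -0.121], TCP at [0.138, -0.558, 0.248] pointing down, gripper open.
Joint ranges: [-2.89, 2.89], [-0.75, 2.08], [0.22, 2.7], [-1.18, 4.32], [0.11, 2.71], [-2.7, 2.7]. Speed limits (rad/s): [2.57, 2.57, 3.14, 3.14, 3.14, 3.14].

INTERFACE

Orientations are given as a unit quaternion [w, x, y, z].
In Python, from rig import get_state, get_image, sign_off, find_in, place_of, nose_length gives the robot as it stands.
- The arm moves only by the tool apply_moves, never from a script. Its argument "deltas" is one flat list of numbers, 5 for each row, row after row: the finger opening in mm, from 0 to 85.4, then the shift along the tool's x, y, z in mm, then the turn about the tool's z in degrees. A call has 1 to 12 rows; each row is the pose to reach, as a shift and turn from the pose commanded when the call began, along the tool's axes at that moment; what a row does not reach only later rows make up. A row lasts 1/12 s, in which the tool goes at most 41.7 mm and 7.16 degrees, less where a joint would pass 70% of its speed; a pose out of reach is approached as far as the arm can. A call with a gripper value outside its range is refused whole. The fingers move at their own pace and stop on an object; "squeeze" is the grip in N (left out, the last holds). Time passes only in rows, so rows that repeat a pose let the fingers close. It gives the time, the measured TCP pose, the force, the opening and the grip force at its end, in the units of the state.
- get_state(): the state, without advancing time (a new reading comes with each control period).
- get_image(name): name is "scene" or "top" or "wrist"; returns a dict with "frame" (400x640x3 uint8, red, green, blue), "K" (3x3 intrinsics, pixels), "k1" (the pictures are not rectified: a ray, as slopes to the right and down, at radius r is drawn at 1 + k1 r^2 times it, then the intrinsics apply), "position" and "orientation" of the camera in the world. Camera axes: x right, y down, z forward; pixel columns grow to the right and rows downward; lengths in m; the calibration is good to about 2 mm. A picture is of the moment at which its call begins. There is no depth.
- sign_off(): hands the job in; it is judged then, once.
Trained networks look in a picture, given as the dict that the camera call returned (one of the last four; its "shot" number tells which), for a name from the list of things; names that differ only in an ending like _2 or _b are one class to them, and where a whole thing is asked for, a point or a joint stands for the part that bears it (a point fixed in the world has none). Each returns a list of dicts, best first, with "score" (0 to 1); they miss things now and then, are a little off and sometimes report something else, mostly with a low value. They report only what shows in the picture. A call takes as long as a camera call. They do not tell look-alikes from the thing itself.
- find_in(query, picture): "point" ([column, row] in pixels, amid what is visible of it).
- place_of(query, picture): "point" ([column, row] in pixels: a listed point, or the origin of a listed thing).
The state is a dict: "clock": time; "qpos": joint angles; "qd": joint speeds; "effort": joint torques, N m; "position": TCP position; "ee_rot": TCP orientation; "contact_force": force on the tool from outside, world axes, zero at the start; "moment": the same for the moment, N m; "width": finger opening in m; "gripper_force": force on a finger pad.
Only numpy, scipy, OpenCV 4.12 (cv2) and the standard library are available. Lean on these libraries where they do the work, as an engineer would, in place of code of your own. Each camera call takes 0.05 s, during which the arm holds its last target. There are 200 camera calls.

TASK

Get the two rocket engine nozzles ready for painting: first slide the plain end of the flat white holder plate under the sprung steel clip of the grey clip board, letting the plate's own edge lift the clip (never touch the clip with the gripper), until the plate lies flat, straight and central on the board, fully home against the stop. Then drop the two nozzles, one by one, into the plate's two round pockets, one in each, standing upright with the wide mouth down as they stand now. Leave the jar, the probe and the rocket on its base where they are.

Things in the scene. Friction and masses are not known exactly. Their poses are not given: they have to be found in the camera images.
- board: Enamel-grey clip board, fixed to the desk: a flat plate 210 (x) x 100 (y) x 12 mm thick, its origin under its centre, top face 12 mm above the desk. Its x axis is the direction in which the holder plate is pushed in; the clip and the stop are at its +x end, everything on the -x side of the clip lip is open flat surface with no side guides.
- stop (a point): Middle of the stop's face on the board's top surface, 75 mm along the board's +x from its origin, 12 mm above the desk; axes as the board. The stop is a low wall 7 mm high and 70 mm wide across, against which the plate's front edge comes to rest.
- clip_lip (a point): Middle of the steel clip's free, turned-up edge, 44 mm wide (y); when shut 21 mm along the board's +x from its origin, 25 mm above the desk, with an 11 mm gap under it. The lip slopes down towards +x at 23 degrees to the pressing bar, 30 mm short of the stop, which when shut hangs 1.5 mm above the board. Highest part of the clip: its hinge, 30 mm above the desk, 95 mm along the board's +x.
- clip (a joint): Angle of the sprung clip, rad: 0 shut, grows as the lip rises (at most 0.6). The spring presses with about 1.6 to 2 N at the bar; pushing the 7 mm plate in against the lip takes some 3 to 9 N. With the plate under it the clip stands at about 0.10.
- plate_center (a point): Centre of the loose white styrene holder plate, 144 (x) x 56 (y) x 7 mm thick, half-way up, 70 g; lies flat on the desk at the start. Its two pockets are in the half at its -x end and the middle; the plain end is +x. Grip it across the 56 mm width, behind its centre, so that the fingers stay clear of the clip: when home, the clip covers the 54 mm next to the plain edge.
- plate_front (a point): Middle of the plate's plain (+x) edge at its underside, 72 mm along the plate's x from its centre; axes as the plate. This edge goes under the clip and meets the stop.
- pocket1 (a point): Centre of the first round pocket, at the level of the plate's underside, 8 mm to the -x side of the plate's centre. The pocket is a hole of 28 mm diameter right through the 7 mm plate, so a nozzle in it stands on the board.
- pocket2 (a point): Centre of the second, like pocket, 50 mm to the -x side of the plate's centre, at the level of the plate's underside.
- nozzle_a_center (a point): Centre (half-way up, 18 mm) of a loose silver rocket engine nozzle, 36 mm high, 20 g, standing on its wide mouth: 22 mm diameter over the lowest 8 mm, tapering to a straight neck of 14 mm diameter from 15 mm up to the top. Its z axis points up. Either nozzle may go in either pocket.
- nozzle_b_center (a point): The second nozzle, the same in every way.
- jar_center (a point): Centre of a small closed paint jar, 30 mm diameter, 42 mm high. Leave it alone.
- rocket_center (a point): Middle of the silver rocket body, 40 mm diameter and about 205 mm long, lying along x in the cradle of its black display base (150 x 90 mm); its top is 52 mm, its fins up to 60 mm, above the desk. Leave it alone.
- probe_center (a point): Middle of a chrome probe tool, 150 mm long and about 10 mm thick, lying on the desk along its x axis. Leave it alone.
Not all that is in view belongs to the job. Of the things like the board, leave any that is blue or green; of the rest the larger one is meant.

How it is judged:
By the outcome, as a careful person would: the job done as asked, in the order asked, and still so for the second after the job is handed in, with the robot touching nothing.
It also fails if it takes over 72 s, if anything falls off the work surface, if the arm or the gripper's body presses on something with over 40 N, if the wrist force passes 120 N, or if a joint passes its speed limit or range.

## Working session

There is one attempt and no reset: what is moved stays moved. The work goes in short steps, Python scripts to look and compute and a tool call to move; the robot and the scene stay as the last step left them, time stands still between calls to the robot, and variables do not carry over. Pictures are saved under pics/ and viewed, at most 10 in all, crops included, and the job is handed in when it is done.

Besides the shell and the picture viewer there is one more tool, called after ">>>" by a JSON object that holds its "method" and its "body", one argument or row to a line. apply_moves: Moves the arm, as the interface text tells. Its arguments: {"type":"object","properties":{"deltas":{"type":"array"},"squeeze":{"type":"number"}},"required":["deltas"]}

```bash
mkdir -p pics; cat > h.py <<'E'
import numpy as np, cv2
from scipy.spatial.transform import Rotation as R
from rig import *
def rot(q): return R.from_quat([q[1],q[2],q[3],q[0]]).as_matrix()
def ray(p,px):
    K=np.array(p["K"]);d=np.array([(px[0]-K[0,2])/K[0,0],(px[1]-K[1,2])/K[1,1]])
    s=d.copy()
    for _ in range(20): s=d/(1+p["k1"]*(s@s))
    return rot(p["orientation"])@np.array([s[0],s[1],1.])
def w(p,px,z):
    v=ray(p,px);c=np.array(p["position"]);return c+v*(z-c[2])/v[2]
def pix(p,X):
    K=np.array(p["K"]);c=rot(p["orientation"]).T@(np.array(X)-np.array(p["position"]));s=c[:2]/c[2];s=s*(1+p["k1"]*(s@s))
    return np.array([K[0,0]*s[0]+K[0,2],K[1,1]*s[1]+K[1,2]])
def save(p,n,box=None,k=1):
    f=np.array(p["frame"])[:,:,::-1]
    if box: f=f[box[1]:box[3],box[0]:box[2]]
    cv2.imwrite("pics/"+n,cv2.resize(f,None,fx=k,fy=k,interpolation=cv2.INTER_CUBIC))
E
python3 - <<'E'
from h import *
a=get_image("top");b=get_image("scene");save(a,"top.png");save(b,"scene.png")
np.set_printoptions(precision=4,suppress=True)
print(a["position"],b["position"],nose_length)
for q,z in [("board",0),("stop",.012),("clip_lip",.025),("plate_center",.0035),("plate_front",0),("pocket1",0),("pocket2",0),("nozzle_a_center",.018),("jar_center",.021),("probe_center",.005),("rocket_center",.03)]:
    for n,p in (("top",a),("scene",b)):
        print(q,n,[(np.round(r["point"]).tolist(),round(r["score"],2),np.round(w(p,r["point"],z)[:2],4).tolist()) for r in place_of(q,p)[:4]])
E
```

```text
[ 0.3952 -0.0618  1.0223] [1.1778 0.4156 0.7334] 0.017
board top [([279.0, 121.0], 0.91, [0.7956, 0.082]), ([368.0, 286.0], 0.9, [0.3637, -0.1329]), ([381.0, 186.0], 0.84, [0.6135, -0.1773]), ([473.0, 302.0], 0.77, [0.3218, -0.386])]
board scene [([280.0, 124.0], 0.95, [0.3152, -0.404]), ([339.0, 159.0], 0.67, [0.3483, -0.1363]), ([267.0, 200.0], 0.66, [0.6146, -0.1794]), ([299.0, 301.0], 0.65, [0.8047, 0.0857])]
stop top [([382.0, 156.0], 0.86, [0.6894, -0.1827]), ([274.0, 95.0], 0.68, [0.8628, 0.093]), ([363.0, 264.0], 0.67, [0.4165, -0.1233]), ([468.0, 268.0], 0.59, [0.4026, -0.3751])]
stop scene [([244.0, 215.0], 0.83, [0.7015, -0.1777]), ([332.0, 167.0], 0.75, [0.4063, -0.1208]), ([288.0, 321.0], 0.59, [0.8603, 0.1047])]
clip_lip top [([382.0, 174.0], 0.91, [0.638, -0.1786]), ([480.0, 291.0], 0.83, [0.3467, -0.3954]), ([277.0, 112.0], 0.78, [0.8121, 0.0839]), ([366.0, 282.0], 0.6, [0.3755, -0.1276])]
clip_lip scene [([262.0, 200.0], 0.69, [0.6419, -0.1706]), ([339.0, 157.0], 0.67, [0.3707, -0.1241]), ([295.0, 305.0], 0.65, [0.8295, 0.0973]), ([358.0, 276.0], 0.55, [0.6919, 0.157
[... 561 characters left out ...]
0, 236.0], 0.97, [0.5564, 0.1032]), ([365.0, 247.0], 0.59, [0.5954, 0.1132])]
nozzle_a_center top [([452.0, 236.0], 0.52, [0.4807, -0.3422])]
nozzle_a_center scene [([258.0, 151.0], 0.61, [0.4856, -0.3351]), ([364.0, 253.0], 0.22, [0.6249, 0.1295])]
jar_center top [([181.0, 242.0], 0.61, [0.4836, 0.321])]
jar_center scene [([471.0, 256.0], 0.56, [0.4847, 0.3289])]
probe_center top [([331.0, 128.0], 0.52, [0.7713, -0.0545]), ([494.0, 170.0], 0.46, [0.6465, -0.4654])]
probe_center scene [([262.0, 261.0], 0.68, [0.7775, -0.0438])]
rocket_center top [([493.0, 167.0], 0.55, [0.646, -0.4528]), ([273.0, 210.0], 0.34, [0.5536, 0.0942])]
rocket_center scene [([189.0, 162.0], 0.95, [0.6597, -0.4378])]
```

View pics/top.png

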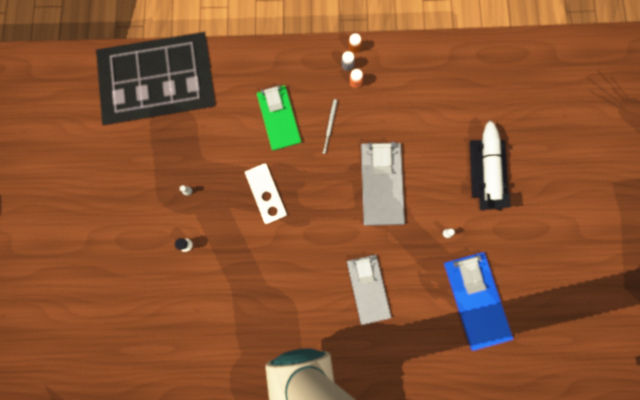

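View pics/scene.png

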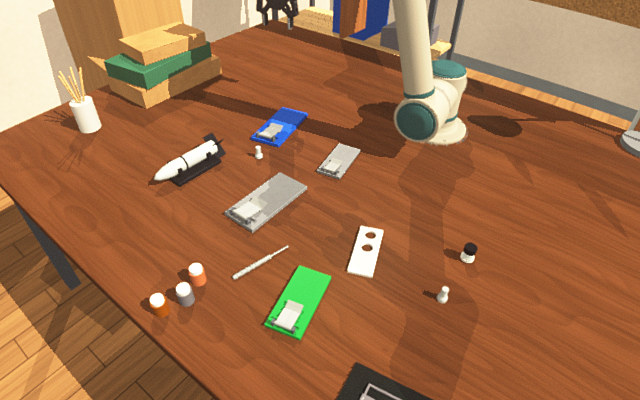

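Look-alike boards in the top picture are: large grey (382,184), small grey (369,290), green (279,118) and blue (479,301). I choose the large grey one. The white plate is the only one, at (265,193). The nozzles are at (448,233) and (185,190). The jar (184,243), the three jars at the top and the probe (331,128) are not to be touched. I'll check with a close crop and get the outlines.

```bash
python3 - <<'E'
from h import *
np.set_printoptions(precision=4,suppress=True)
p=get_image("top");save(p,"crop.png",(230,110,470,260),3)
f=p["frame"].astype(int)
hsv=cv2.cvtColor(p["frame"],cv2.COLOR_RGB2HSV)
m=((hsv[:,:,1]<60)&(hsv[:,:,2]>90)).astype(np.uint8)
n,l,st,c=cv2.connectedComponentsWithStats(m)
for i in range(1,n):
    if 150<st[i,4]<6000:
        ys,xs=np.where(l==i); r=cv2.minAreaRect(np.c_[xs,ys].astype(np.float32))
        z=.012 if st[i,4]>2000 else .007
        P=np.array([w(p,q,z)[:2] for q in cv2.boxPoints(r)])
        e=[np.linalg.norm(P[k]-P[(k+1)%4]) for k in range(2)]
        k=int(np.argmax(e)); d=P[k]-P[(k+1)%4]; d=d if d[0]>0 else -d
        print(c[i],st[i,4],P.mean(0),np.array(e),np.degrees(np.arctan2(d[1],d[0])))
for q in ("nozzle_a_center","jar_center"):
  for pt in find_in(q,p)[:4]: print(q,pt["point"],pt["score"])
print(w(p,(185,189),.018),w(p,(448,233),.018)); s=get_state(); print(s["position"],s["ee_rot"],rot(s["ee_rot"]))
wi=get_image("wrist"); print(rot(s["ee_rot"]).T@(np.array(wi["position"])-s["position"])); print(rot(s["ee_rot"]).T@rot(wi["orientation"]),wi["K"])
E
```

```text
[153.8605  81.4205] 1900 [0.929  0.4196] [0.2374 0.1695] -81.32034327982896
[347.3455  59.7758] 165 [ 0.9582 -0.1025] [0.0296 0.0492] -1.9444160037350842
[272.9633  98.08  ] 300 [0.8563 0.0965] [0.0453 0.0624] 17.040981880561095
[491.862 163.497] 1348 [ 0.6703 -0.4601] [0.0496 0.2056] -2.808631456212834
[382.3096 183.9238] 3227 [ 0.6194 -0.1791] [0.1035 0.2107] -0.6443556976797469
[264.6886 191.8167] 1140 [0.6025 0.1182] [0.0596 0.1473] 21.492304504679332
[368.5595 289.5288] 1959 [ 0.3578 -0.1342] [0.0752 0.154 ] 10.545654123177604
[471.3122 274.2986] 663 [ 0.3851 -0.3835] [0.0622 0.0798] 11.010846257746135
[280.9709 381.1761] 721 [0.1489 0.0594] [0.101  0.0699] -88.47642357061223
nozzle_a_center [446.5, 235.9] 0.41
jar_center [182.8, 244.0] 0.48
[0.6157 0.3179 0.018 ] [ 0.4873 -0.333   0.018 ]
[ 0.1383 -0.5582  0.2483] [0.0001 0.9926 0.1211 0.    ] [[ 0.9707  0.2404  0.0001]
 [ 0.2404 -0.9707 -0.0001]
 [ 0.      0.0001 -1.    ]]
[ 0.0773  0.0001 -0.1258]
[[ 0.0001 -0.955  -0.2966]
 [ 1.      0.0002 -0.0002]
 [ 0.0002 -0.2966  0.955 ]] [[288.8713   0.     318.6955]
 [  0.     288.8713 199.937 ]
 [  0.       0.       1.    ]]
```

View pics/crop.png

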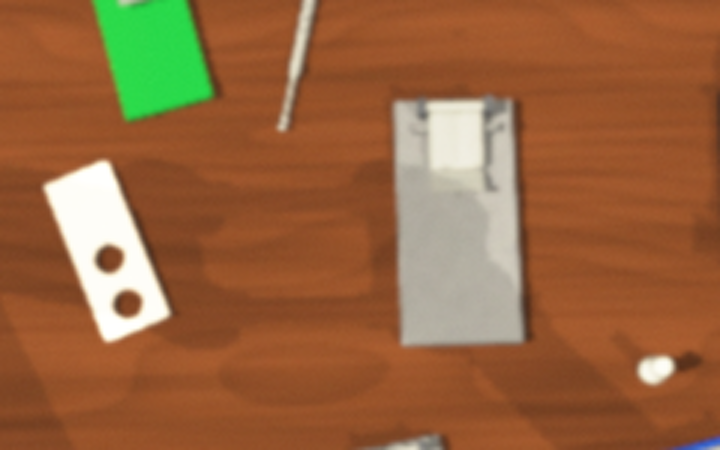

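The crop shows the large grey board with its clip at the far end (crop 455,145). The white plate's pockets are at the near end (crop 109,258 and 127,303), so its plain end points far and left, heading about 21°. I'll move above the plate's grip area.

>>> {"method": "apply_moves", "body": {
  "deltas": [85,350,-329,0,-5,85,350,-329,0,-5,85,350,-329,0,-5,85,350,-329,0,-5,85,350,-329,0,-5,85,350,-329,0,-5,85,350,-329,0,-5,85,350,-329,0,-5,85,350,-329,0,-5,85,350,-329,0,-5,85,350,-329,0,-5,85,350,-329,0,-5]
}}

```text
clock: 2.4
position: [0.4004, -0.1511, 0.2487]
ee_rot: [-0.001, 0.986, 0.166, 0.001]
contact_force: [0.6, 0.2, -0.0]
width: 0.0854
gripper_force: 0.0
```

>>> {"method": "apply_moves", "body": {
  "deltas": [85,238,-187,60,-2.6,85,238,-187,60,-2.6,85,238,-187,60,-2.6,85,238,-187,60,-2.6,85,238,-187,60,-2.6,85,238,-187,60,-2.6,85,238,-187,60,-2.6,85,238,-187,60,-2.6,85,238,-187,60,-2.6,85,238,-187,60,-2.6]
}}

```text
clock: 3.23
position: [0.5631, 0.0997, 0.1877]
ee_rot: [0.0, 0.982, 0.188, -0.001]
contact_force: [0.6, -0.5, -0.0]
width: 0.085
gripper_force: 0.0
```

```bash
cat >> h.py <<'E'
np.set_printoptions(precision=4,suppress=True)
def edges(p,m,z,minarea=1500):
    """min-area rects (world, height z) of mask blobs"""
    n,l,st,c=cv2.connectedComponentsWithStats(m.astype(np.uint8))
    for i in range(1,n):
        if st[i,4]>minarea:
            cs,_=cv2.findContours((l==i).astype(np.uint8),cv2.RETR_EXTERNAL,cv2.CHAIN_APPROX_NONE)
            P=np.array([w(p,q[0],z)[:2] for q in max(cs,key=len)])*1000
            r=cv2.minAreaRect(P.astype(np.float32));B=cv2.boxPoints(r)
            e=[np.linalg.norm(B[k]-B[(k+1)%4]) for k in range(2)];k=int(np.argmax(e));d=B[k]-B[(k+1)%4];d=d*np.sign(d[0])
            print("blob",c[i].round(),st[i,:4],"ctr",B.mean(0),"size",np.array(e),"yaw",np.degrees(np.arctan2(d[1],d[0])).round(2))
def totool(s,d):  # world mm vector -> tool axes
    return rot(s["ee_rot"]).T@np.array(d)
def head(s):
    x=rot(s["ee_rot"])[:,0];return np.degrees(np.arctan2(x[1],x[0]))
E
python3 - <<'E'
from h import *
p=get_image("wrist");save(p,"w1.png");s=get_state()
print(s["position"],head(s))
g=p["frame"].astype(int); m=(g.min(2)>150)&((g.max(2)-g.min(2))<60)
edges(p,m,.007)
for q,z in [("plate_center",.0035),("plate_front",0),("pocket1",0),("pocket2",0)]:
    print(q,[(np.round(r["point"]).tolist(),round(r["score"],2),w(p,r["point"],z)[:2]) for r in place_of(q,p)[:3]])
E
```

```text
[0.5628 0.0988 0.1881] 21.543650067980863
blob [315. 130.] [285  65  59 143] ctr [604.4394 120.5448] size [ 57.9186 145.3087] yaw 21.63
blob [593. 172.] [531 120 109 110] ctr [ 682.3217 -177.6551] size [ 94.53   108.4671] yaw 89.62
blob [531. 270.] [476 229 127  83] ctr [ 569.1743 -177.0352] size [108.5926 108.9406] yaw 89.8
plate_center [([312.0, 143.0], 0.56, array([0.6015, 0.122 ]))]
plate_front [([314.0, 68.0], 0.82, array([0.6706, 0.1466])), ([610.0, 163.0], 0.67, array([ 0.701 , -0.1878]))]
pocket1 [([315.0, 188.0], 0.74, array([0.5564, 0.1006])), ([314.0, 146.0], 0.57, array([0.5993, 0.119 ]))]
pocket2 [([315.0, 188.0], 0.74, array([0.5564, 0.1006])), ([314.0, 146.0], 0.57, array([0.5993, 0.119 ]))]
```

View pics/w1.png

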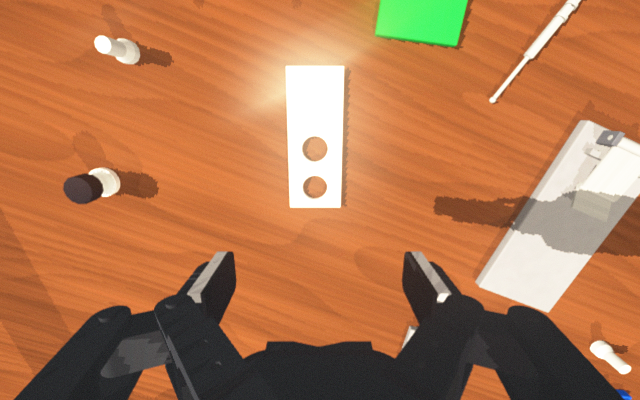

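The wrist view shows the plate upright in the picture, from (286,66) to (341,208), with pockets at (315,148) and (315,187). Its centre is at (604,120.5), heading 21.6°. The right-hand blob is the board. I'll descend over the plate with the fingers at about 66 mm.

>>> {"method": "apply_moves", "body": {
  "deltas": [66,6.7,-4.9,40,0,66,6.7,-4.9,80,0,66,6.7,-4.9,120,0,66,6.7,-4.9,150,0,66,6.7,-4.9,158,0,66,6.7,-4.9,162,0,66,6.7,-4.9,164,0,66,6.7,-4.9,164,0]
}}

```text
clock: 4.15
position: [0.5694, 0.1061, 0.0259]
ee_rot: [0.0, 0.982, 0.186, 0.002]
contact_force: [-0.0, -0.3, 0.3]
width: 0.0659
gripper_force: 0.0
```

```bash
python3 - <<'E'
from h import *
p=get_image("wrist");save(p,"w2.png");s=get_state()
print(s["position"],head(s),s["contact_force"],s["width"],nose_length)
g=p["frame"].astype(int); m=(g.min(2)>150)&((g.max(2)-g.min(2))<60)
edges(p,m,.007)
E
```

```text
[0.5695 0.1062 0.0263] 21.487664745824716 [-1.0367 -0.7557  0.886 ] 0.06608665906038542 0.017
blob [317. 154.] [255  34 125 274] ctr [604.4246 120.4492] size [ 56.0229 143.7951] yaw 21.53
```

View pics/w2.png

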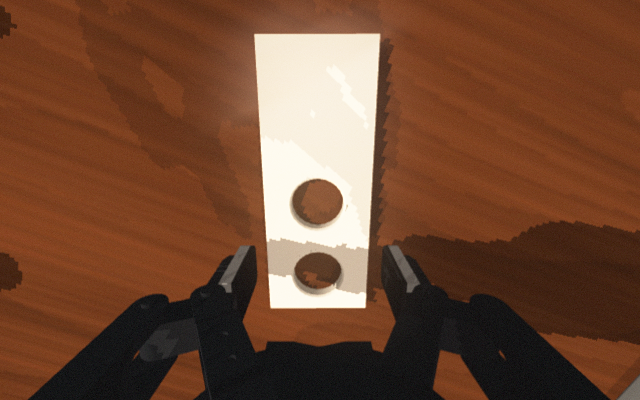

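The fingers straddle the plate, with the tips at rows 250–290 beside the rear pocket. I'll lower slowly until the tips are just above the desk.

>>> {"method": "apply_moves", "body": {
  "deltas": [60,-2,0,3,0,60,-2,0,5,0,60,-2,0,6,0,60,-2,0,6.5,0,60,-2,0,6.5,0]
}}

```text
clock: 4.62
position: [0.566, 0.1057, 0.0179]
ee_rot: [0.0, 0.982, 0.187, 0.0]
contact_force: [0.3, 0.2, -0.7]
width: 0.0599
gripper_force: 0.0
```

>>> {"method": "apply_moves", "body": {
  "deltas": [50,0,0,0,0,50,0,0,0,0,50,0,0,0,0,50,0,0,0,0,50,0,0,0,0],
  "squeeze": 35
}}

```text
clock: 5.03
position: [0.5661, 0.1057, 0.0183]
ee_rot: [0.0, 0.982, 0.187, 0.0]
contact_force: [-1.2, 0.5, 5.8]
width: 0.0537
gripper_force: 36.1
```

```bash
python3 - <<'E'
from h import *
p=get_image("wrist");s=get_state()
print(s["position"],head(s),s["contact_force"],s["width"],s["gripper_force"])
g=p["frame"].astype(int); m=(g.min(2)>150)&((g.max(2)-g.min(2))<60)
edges(p,m,.007)
E
```

```text
[0.566  0.1057 0.0183] 21.515689934005337 [-1.0989 -0.4475  5.5651] 0.05410456444729557 36.10893800854683
blob [319. 146.] [252  20 134 292] ctr [604.4203 120.4258] size [ 56.1803 144.0815] yaw 21.53
```

The grip is good, but the 5.8 N upwards suggests the tips touch the desk. I'll regrip slightly higher.

>>> {"method": "apply_moves", "body": {
  "deltas": [60,0,0,0,0,60,0,0,-1.5,0,60,0,0,-1.7,0,60,0,0,-1.7,0,50,0,0,-1.7,0,50,0,0,-1.7,0,50,0,0,-1.7,0,50,0,0,-1.7,0,50,0,0,-1.7,0],
  "squeeze": 35
}}

```text
clock: 5.83
position: [0.5664, 0.1057, 0.0209]
ee_rot: [0.0, 0.982, 0.187, 0.001]
contact_force: [-2.1, -0.7, 9.9]
width: 0.0501
gripper_force: 5.0
```

>>> {"method": "apply_moves", "body": {
  "deltas": [50,0,0,-20,0,50,0,0,-60,0,50,0,0,-100,0,50,0,0,-100,0]
}}

```text
clock: 6.17
position: [0.5711, 0.1061, 0.1269]
ee_rot: [0.001, 0.982, 0.187, 0.007]
contact_force: [1.0, 0.5, 0.1]
width: 0.0497
gripper_force: 0.0
```

```bash
python3 - <<'E'
from h import *
p=get_image("wrist");save(p,"w3.png");s=get_state()
print(s["position"],head(s),s["contact_force"],s["width"],s["gripper_force"])
t=get_image("top")
h=t["frame"].astype(int);hsv=cv2.cvtColor(t["frame"],cv2.COLOR_RGB2HSV)
edges(t,(hsv[:,:,1]<60)&(hsv[:,:,2]>90),.012,2000)
E
```

```text
[0.5694 0.1059 0.1239] 21.51501765109024 [ 1.0342  0.4091 -0.5248] 0.04998578952616205 0.0
blob [382. 184.] [362 142  43  83] ctr [ 619.8995 -179.634 ] size [211.5767 100.6743] yaw -0.69
```

View pics/w3.png

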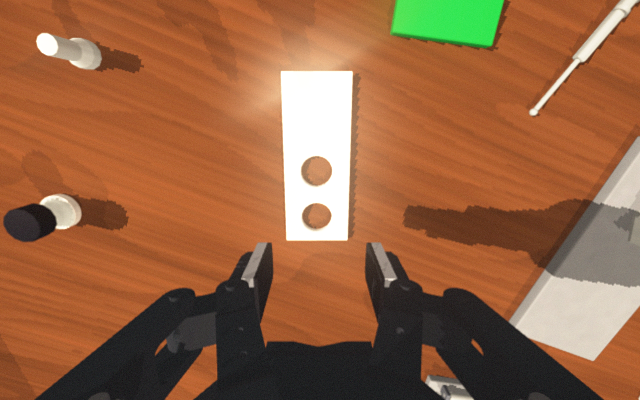

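The second grip slipped over the plate's top edge, so the tips are higher than I assumed. The plate still lies in place at (316,155). I'll regrip lower, at TCP z of about 15.5 mm.

>>> {"method": "apply_moves", "body": {
  "deltas": [64,0,0,30,0,64,0,0,65,0,64,0,0,90,0,62,0,0,98,0,62,0,0,102,0,62,0,0,104,0,62,0,0,105,0,62,0,0,105,0,62,0,0,105,0]
}}

```text
clock: 7.02
position: [0.567, 0.1057, 0.0157]
ee_rot: [0.0, 0.982, 0.187, 0.001]
contact_force: [-0.6, 0.6, 0.4]
width: 0.0619
gripper_force: 0.0
```

```bash
python3 - <<'E'
from h import *
p=get_image("wrist");s=get_state()
print(s["position"],head(s),s["contact_force"],s["width"],s["gripper_force"])
g=p["frame"].astype(int); m=(g.min(2)>150)&((g.max(2)-g.min(2))<60)
edges(p,m,.007)
E
```

```text
[0.5669 0.1057 0.0157] 21.513653724463797 [-0.4311 -0.6104  0.0134] 0.06205708215803905 0.0
blob [318. 149.] [250  21 137 295] ctr [604.5552 120.4831] size [ 56.1478 143.5899] yaw 21.48
```

>>> {"method": "apply_moves", "body": {
  "deltas": [50,0,0,0,0,50,0,0,0,0,50,0,0,0,0,50,0,0,0,0,50,0,0,0,0,50,0,0,0,0],
  "squeeze": 40
}}

```text
clock: 7.57
position: [0.5668, 0.1057, 0.016]
ee_rot: [0.0, 0.982, 0.187, 0.001]
contact_force: [-0.5, 0.6, 4.8]
width: 0.0543
gripper_force: 41.7
```

>>> {"method": "apply_moves", "body": {
  "deltas": [50,0,0,-2,0,50,0,0,-6,0,50,0,0,-12,0,50,0,0,-25,0,50,0,0,-40,0,50,0,0,-60,0,50,0,0,-60,0]
}}

```text
clock: 8.15
position: [0.5686, 0.1059, 0.0782]
ee_rot: [0.0, 0.982, 0.187, 0.004]
contact_force: [0.5, -0.1, -0.1]
width: 0.0538
gripper_force: 42.3
```

```bash
python3 - <<'E'
from h import *
p=get_image("wrist");save(p,"w4.png");s=get_state()
print(s["position"],head(s),s["contact_force"],s["width"],s["gripper_force"])
g=p["frame"].astype(int); m=(g.min(2)>150)&((g.max(2)-g.min(2))<60)
edges(p,m,.067)
E
```

```text
[0.5677 0.1058 0.0767] 21.517182269845097 [-0.0176 -0.0667 -0.6997] 0.05428378273294773 42.269955575466156
blob [318. 149.] [251  20 135 296] ctr [605.8802 120.3138] size [ 56.9325 146.725 ] yaw 21.64
```

View pics/w4.png

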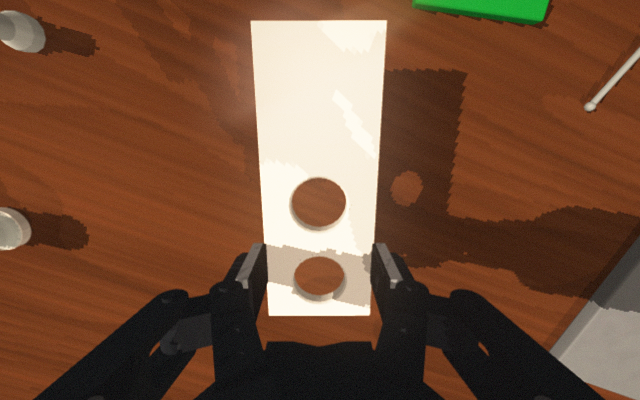

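The plate is held level and square: its edges are at columns 251–387 and the pads sit beside the rear pocket. I'll carry it high, next to the board, for a close look at the board.

>>> {"method": "apply_moves", "body": {
  "deltas": [50,0,0,-25,0,50,-5,15,-55,4,50,-12,40,-85,10,50,-20,70,-113,16,50,-32,105,-113,20,50,-38.7,131,-113,22.2,50,-38.7,131,-113,22.2,50,-38.7,131,-113,22.2,50,-38.7,131,-113,22.2]
}}

```text
clock: 8.95
position: [0.5773, -0.0299, 0.1864]
ee_rot: [-0.001, 1.0, -0.006, -0.001]
contact_force: [-0.1, -0.6, -1.0]
width: 0.0543
gripper_force: 42.6
```

```bash
python3 - <<'E'
from h import *
p=get_image("wrist");save(p,"w5.png");s=get_state()
print(s["position"],head(s),s["contact_force"],s["width"],s["gripper_force"])
hsv=cv2.cvtColor(p["frame"],cv2.COLOR_RGB2HSV)
edges(p,(hsv[:,:,1]<60)&(hsv[:,:,2]>80),.012,2000)
for q,z in [("board",0),("stop",.012),("clip_lip",.025)]:
    print(q,[(np.round(r["point"]).tolist(),round(r["score"],2),w(p,r["point"],z)[:2]) for r in place_of(q,p)[:3]])
print([pix(p,(x,y,.012)).round(1) for x,y in ((.515,-.13),(.515,-.23),(.725,-.23),(.725,-.13))])
E
```

```text
[ 0.5773 -0.0295  0.1865] -0.6511778757758265 [ 0.866   0.6526 -1.3025] 0.054235679033667904 42.62672781944275
blob [318. 143.] [251   0 135 350] ctr [551.0486 -29.7191] size [140.1391 392.7483] yaw 2.55
blob [462. 131.] [404  25 129 211] ctr [ 622.0415 -175.0783] size [208.435  101.9183] yaw -0.36
blob [604. 335.] [581 306  52  59] ctr [ 374.8568 -390.0584] size [56.3887 86.1287] yaw 7.83
board [([457.0, 140.0], 0.75, array([ 0.6224, -0.1771])), ([586.0, 363.0], 0.64, array([ 0.3197, -0.3922]))]
stop [([469.0, 61.0], 0.87, array([ 0.6966, -0.1728])), ([598.0, 318.0], 0.64, array([ 0.4031, -0.3737]))]
clip_lip [([473.0, 124.0], 0.82, array([ 0.6399, -0.1784])), ([609.0, 360.0], 0.77, array([ 0.3504, -0.3899]))]
[array([408. , 237.6]), array([496.6, 236.7]), array([536.3,  26. ]), array([426.5,  27.7])]
```

View pics/w5.png

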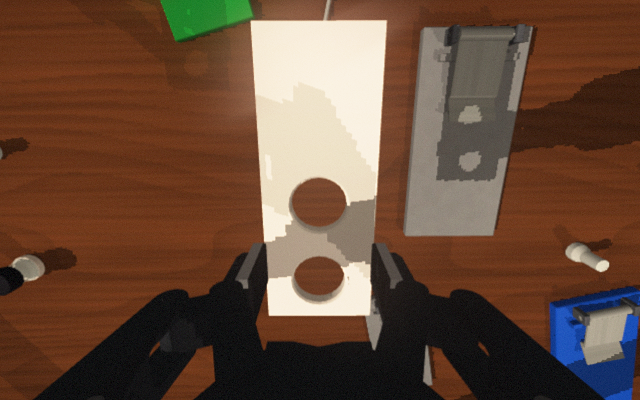

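The board is to the right: near edge at row 236, right edge from (497,235) to (534,27), clip at (480,70), and the grey board is clear of anything else. I'll fit its right and near edges, which are true top-face edges.

```bash
cat >> h.py <<'E'
def line(p,z,pts,rows):
    """subpixel step edge per scan row/col near predicted world segment pts; returns world line fit"""
    g=cv2.GaussianBlur(cv2.cvtColor(p["frame"],cv2.COLOR_RGB2HSV)[:,:,1].astype(np.float32),(0,0),1)
    a,b=[np.array(q) for q in pts];o=[]
    for t in np.linspace(.06,.94,40):
        c=pix(p,np.append(a+(b-a)*t,z)); 
        prof=[]
        for k in np.arange(-7,7.01,.25):
            q=c+([k,0] if rows else [0,k]); prof.append(cv2.getRectSubPix(g,(1,1),(float(q[0]),float(q[1])))[0,0])
        d=np.abs(np.gradient(prof));i=int(d.argmax());k=-7+.25*i;q=c+([k,0] if rows else [0,k]); o.append(w(p,q,z)[:2]*1000)
    o=np.array(o,np.float32);l=cv2.fitLine(o,cv2.DIST_HUBER,0,.01,.01).ravel();d=l[:2]*(1 if (l[:2]@(b-a))>0 else -1)
    n=np.array([-d[1],d[0]]);print("line pt",l[2:],"dir",np.degrees(np.arctan2(d[1],d[0])).round(2),"resid",np.median(np.abs((o-l[2:])@n)).round(2));return l[2:],d
E
python3 - <<'E'
from h import *
p=get_image("wrist")
P,d=line(p,.012,((.517,-.228),(.722,-.229)),True)
Q,e=line(p,.012,((.516,-.228),(.516,-.130)),False)
L,f=line(p,.012,((.517,-.128),(.722,-.129)),True)
# corner right-near
A=np.c_[d,-e];t=np.linalg.solve(A,Q-P);C=P+d*t[0]
n=np.array([-d[1],d[0]]);print("corner",C,"centre",C+105*d+50*n,"left dist",(L-P)@n)
t=get_image("top");
P,d=line(t,.012,((.517,-.228),(.722,-.229)),True);L,f=line(t,.012,((.517,-.128),(.722,-.129)),True);Q,e=line(t,.012,((.516,-.228),(.516,-.130)),False)
E
```

```text
line pt [ 598.7069 -226.2807] dir -0.4 resid 0.24
line pt [ 516.4956 -176.5125] dir 89.37 resid 0.12
line pt [ 620.0142 -123.5773] dir -0.35 resid 0.29
corner [ 515.9508 -225.6965] centre [ 621.3011 -176.439 ] left dist 102.85127
line pt [ 614.8035 -230.9263] dir -0.42 resid 0.62
line pt [ 598.7382 -126.5137] dir -0.28 resid 0.63
line pt [ 512.3893 -176.618 ] dir 91.02 resid 0.53
```

>>> {"method": "apply_moves", "body": {
  "deltas": [50,-16,36,0,-0.2,50,-33,73,0,-0.2,50,-50,110,0,-0.2,50,-66.7,146.8,20,-0.2,50,-66.7,146.8,60,-0.2,50,-66.7,146.8,100,-0.2,50,-66.7,146.8,130,-0.2,50,-66.7,146.8,140,-0.2,50,-66.7,146.8,140,-0.2,50,-66.7,146.8,140,-0.2]
}}

```text
clock: 10.08
position: [0.5104, -0.1763, 0.0481]
ee_rot: [0.0, 1.0, -0.004, 0.0]
contact_force: [0.8, -0.5, -0.4]
width: 0.0538
gripper_force: 42.7
```

```bash
cat > look.py <<'E'
from h import *
import sys
zp=float(sys.argv[1]) # plate top z
p=get_image("wrist");s=get_state()
print(s["position"],head(s),s["contact_force"],s["width"],s["gripper_force"])
T=np.array(s["position"])[:2];h=np.radians(head(s));u=np.array([np.cos(h),np.sin(h)]);v=np.array([-u[1],u[0]])
T=T if len(sys.argv)<4 else T+u*float(sys.argv[3])
c=T+u*.0404
print("pL");line(p,zp,(c-u*.01+v*.028,c+u*.065+v*.028),True)
print("pR");line(p,zp,(c-u*.01-v*.028,c+u*.065-v*.028),True)
print("pF");line(p,zp,(c+u*.072+v*.026,c+u*.072-v*.026),False)
B=np.array([.6213,-.1764]);x0=float(sys.argv[2])/1000
print("bL");line(p,.012,(B+[-.03+x0,.05],B+[.05+x0,.05]),True)
print("bR");line(p,.012,(B+[-.03+x0,-.05],B+[.05+x0,-.05]),True)
save(p,"look_%d.png"%(s["clock"]*100))
print("look_%d.png"%(s["clock"]*100))
E
python3 look.py 0.037 -60
```

```text
[ 0.5112 -0.1767  0.049 ] -0.440442720181141 [ 0.4362 -0.4473 -0.4156] 0.05426169018318426 42.675597220659256
pL
line pt [ 581.0599 -148.068 ] dir -0.91 resid 0.35
pR
line pt [ 577.9175 -204.6642] dir 0.07 resid 0.15
pF
line pt [ 623.35   -178.8857] dir -90.41 resid 0.01
bL
line pt [ 571.2952 -127.0657] dir -0.44 resid 0.11
bR
line pt [ 571.3013 -226.2366] dir -0.36 resid 0.15
look_1013.png
```

Plate and board agree to 0.3 mm and 0.1°, so I'll lower the plate onto the board.

>>> {"method": "apply_moves", "body": {
  "deltas": [50,0,0.3,8,0,50,0,0.3,14,0,50,0,0.3,17,0,50,0,0.3,18,0,50,0,0.3,18,0,50,0,0.3,18,0]
}}

```text
clock: 10.63
position: [0.5097, -0.1767, 0.0296]
ee_rot: [0.0, 1.0, -0.004, 0.0]
contact_force: [0.4, -1.2, -1.1]
width: 0.0546
gripper_force: 42.7
```

>>> {"method": "apply_moves", "body": {
  "deltas": [50,0,0,0.7,0,50,0,0,1.2,0,50,0,0,1.6,0,50,0,0,1.6,0]
}}

```text
clock: 10.97
position: [0.5098, -0.1768, 0.028]
ee_rot: [0.0, 1.0, -0.004, 0.0]
contact_force: [-0.7, 0.1, 0.3]
width: 0.0541
gripper_force: 42.7
```

>>> {"method": "apply_moves", "body": {
  "deltas": [50,0,0,0.4,0,50,0,0,0.8,0,50,0,0,0.8,0]
}}

```text
clock: 11.22
position: [0.5097, -0.1768, 0.028]
ee_rot: [0.0, 1.0, -0.004, 0.0]
contact_force: [-2.1, 0.4, 6.0]
width: 0.0543
gripper_force: 43.4
```

```bash
python3 look.py 0.019 -60
```

```text
[ 0.5097 -0.1769  0.028 ] -0.488882981972527 [-1.2557 -0.5672  6.4578] 0.05401700680187126 43.39807078242302
pL
line pt [ 572.6331 -148.6352] dir -1.15 resid 0.19
pR
line pt [ 578.4164 -204.744 ] dir -0.43 resid 0.14
pF
line pt [ 622.3744 -172.54  ] dir -90.26 resid 0.17
bL
line pt [ 571.294  -127.1468] dir -0.39 resid 0.13
bR
line pt [ 573.2878 -226.1542] dir -0.34 resid 0.15
look_1126.png
```

>>> {"method": "apply_moves", "body": {
  "deltas": [50,4,0,-0.4,0,50,9,0,-0.4,0,50,14,0,-0.4,0,50,18,0,-0.4,0,50,21,0,-0.4,0,50,24,0,-0.4,0,50,27,0,-0.4,0,50,30,0,-0.4,0,50,33,0,-0.4,0,50,36,0,-0.4,0]
}}

```text
clock: 12.1
position: [0.5412, -0.1767, 0.0279]
ee_rot: [-0.0, 1.0, -0.003, -0.005]
contact_force: [-14.0, -1.2, 14.4]
width: 0.0542
gripper_force: 44.3
```

```bash
python3 look.py 0.019 -30
```

```text
[ 0.5416 -0.1767  0.0279] -0.39051687320254785 [-10.9889  -1.7372  13.7801] 0.05445025382052573 44.102336168289185
pL
line pt [ 608.6315 -148.6658] dir -1.09 resid 0.25
pR
line pt [ 609.2657 -204.6274] dir -0.4 resid 0.13
pF
line pt [ 653.8126 -177.8925] dir -91.5 resid 1.32
bL
line pt [ 601.2942 -127.3446] dir -0.42 resid 0.11
bR
line pt [ 604.0086 -226.2607] dir -0.41 resid 0.13
look_1215.png
```

View pics/look_1215.png

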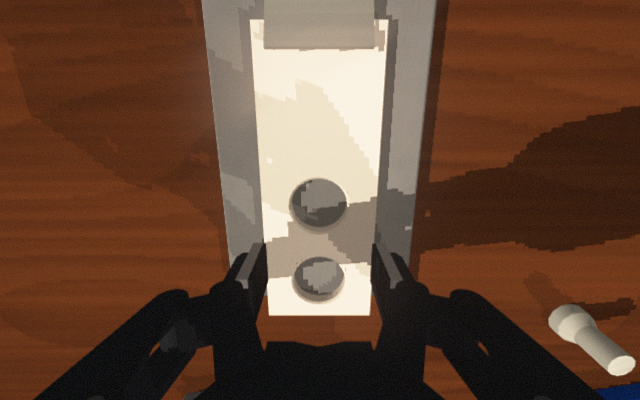

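The plate's front edge (row 20) is already under the lip (row 48). It is centred on the board and hasn't slipped in the grip. I'll keep pushing and ease the downward pressure a little.

>>> {"method": "apply_moves", "body": {
  "deltas": [50,3,0,-0.4,0,50,6,0,-0.4,0,50,9,0,-0.4,0,50,12,0,-0.4,0,50,15,0,-0.4,0,50,18,0,-0.4,0,50,21,0,-0.4,0,50,24,0,-0.4,0,50,27,0,-0.4,0,50,30,0,-0.4,0]
}}

```text
clock: 12.98
position: [0.572, -0.1767, 0.028]
ee_rot: [-0.001, 1.0, -0.004, -0.004]
contact_force: [-8.2, 0.2, 9.0]
width: 0.0544
gripper_force: 43.7
```

```bash
python3 look.py 0.019 -10
```

```text
[ 0.573  -0.1768  0.028 ] -0.4379279747111466 [-7.0326  1.2906  8.3091] 0.054239489599311734 43.49664956331253
pL
line pt [ 643.8039 -148.9639] dir -0.15 resid 0.12
pR
line pt [ 641.6871 -204.5164] dir 0.15 resid 0.24
pF
line pt [ 685.2908 -173.2142] dir -94.49 resid 1.24
bL
line pt [ 623.2783 -127.4682] dir -0.34 resid 0.11
bR
line pt [ 621.2996 -226.4446] dir -0.29 resid 0.11
look_1303.png
```

>>> {"method": "apply_moves", "body": {
  "deltas": [50,2,0,0,0,50,4,0,0,0,50,6,0,0,0,50,7.5,0,0,0,50,9,0,0,0,50,10,0,0,0,50,10,0,0,0]
}}

```text
clock: 13.62
position: [0.5824, -0.1768, 0.028]
ee_rot: [-0.0, 1.0, -0.004, -0.004]
contact_force: [-8.1, 0.5, 8.7]
width: 0.0544
gripper_force: 43.6
```

>>> {"method": "apply_moves", "body": {
  "deltas": [50,0.7,0,0,0,50,1.4,0,0,0,50,2,0,0,0,50,2.6,0,0,0,50,3.2,0,0,0,50,3.2,0,0,0]
}}

```text
clock: 14.12
position: [0.5839, -0.1768, 0.028]
ee_rot: [-0.001, 1.0, -0.004, -0.005]
contact_force: [-11.8, 0.2, 10.0]
width: 0.0544
gripper_force: 43.8
```

>>> {"method": "apply_moves", "body": {
  "deltas": [50,1,0,0,0,50,2,0,0,0,50,3,0,0,0,50,4,0,0,0,50,4,0,0,0]
}}

```text
clock: 14.53
position: [0.5841, -0.1768, 0.0279]
ee_rot: [-0.001, 1.0, -0.003, -0.009]
contact_force: [-17.6, -1.6, 16.9]
width: 0.0536
gripper_force: 44.4
```

```bash
python3 look.py 0.019 -10; python3 - <<'E'
from h import *
t=get_image("top");B=np.array([.619,-.1788])
print("top pR");line(t,.019,(B+[-.06,-.028],B+[.01,-.028]),True)
s=get_state();print(s["contact_force"])
E
```

```text
[ 0.584  -0.1768  0.0279] -0.36763910315802606 [-18.2098  -1.3824  16.1277] 0.054021423348048644 44.36971664428711
pL
line pt [ 644.5062 -148.8473] dir -0.32 resid 0.14
pR
line pt [ 650.7466 -204.9259] dir -0.46 resid 0.16
pF
line pt [ 696.7324 -175.8951] dir -90.27 resid 1.16
bL
line pt [ 623.0992 -127.4447] dir -0.34 resid 0.1
bR
line pt [ 621.2999 -226.4083] dir -0.27 resid 0.14
look_1458.png
top pR
line pt [ 590.4428 -215.9758] dir 26.21 resid 4.4
[-19.2001  -2.4891  16.4322]
```

There is a hard stop at 584 mm: 0.2 mm of travel for a 4 mm command. The front is at 696.4, the predicted stop is 696.3, and the plate is central and straight. I'll relax the push, release and rise.

>>> {"method": "apply_moves", "body": {
  "deltas": [50,-3,0,-0.4,0,50,-5,0,-0.8,0,50,-5,0,-0.8,0,64,-5,0,-0.8,0,66,-5,0,-0.8,0,66,-5,0,-0.8,0,66,-5,0,-0.8,0,66,-5,0,-10,0,66,-8,0,-40,0,66,-30,0,-80,0,66,-60,0,-110,0,66,-60,0,-110,0]
}}

```text
clock: 15.63
position: [0.5318, -0.1774, 0.1438]
ee_rot: [0.002, 1.0, -0.004, 0.003]
contact_force: [0.1, 0.4, -0.3]
width: 0.0659
gripper_force: 0.0
```

```bash
python3 look.py 0.019 -10 60; python3 - <<'E'
from h import *
p=get_image("wrist");s=get_state()
for q,z in [("nozzle_a_center",.018),("pocket1",.012),("stop",.012)]:
    print(q,[(np.round(r["point"]).tolist(),round(r["score"],2),w(p,r["point"],z)[:2]) for r in place_of(q,p)[:3]])
g=p["frame"].astype(int)
E
```

```text
[ 0.5326 -0.1774  0.1424] -0.5157650082057311 [ 0.0791 -1.5931 -0.5769] 0.06584947204149226 0.0
pL
line pt [60743.098   -880.2019] dir -1.59 resid 0.73
pR
line pt [60701.164   -878.1115] dir -0.59 resid 0.02
pF
line pt [108821.1     -1145.9902] dir -91.09 resid 0.0
bL
line pt [ 621.2936 -127.215 ] dir -0.4 resid 0.2
bR
line pt [ 624.006  -226.6056] dir -0.4 resid 0.19
look_1568.png
nozzle_a_center [([482.0, 242.0], 0.67, array([ 0.4893, -0.3324]))]
pocket1 [([316.0, 98.0], 0.72, array([ 0.6202, -0.1762])), ([314.0, 153.0], 0.59, array([ 0.5747, -0.1736]))]
stop [([508.0, 311.0], 0.74, array([ 0.4071, -0.3757])), ([267.0, 307.0], 0.61, array([ 0.4147, -0.1223]))]
```

View pics/look_1568.png

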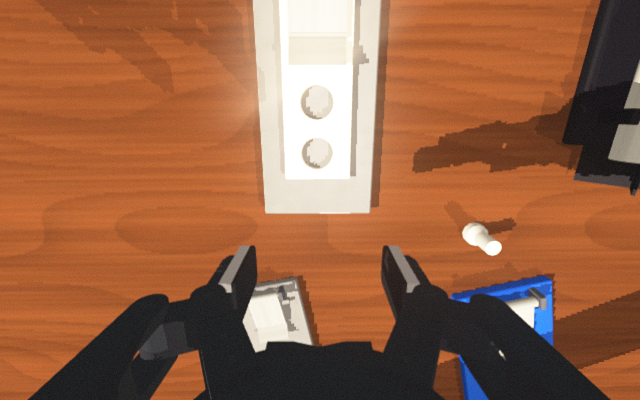

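```bash
python3 look.py 0.019 -10 0.05
```

```text
[ 0.533  -0.1767  0.1366] -0.47866519476654096 [-0.5313  0.538  -0.0576] 0.06591086584445624 0.0
pL
line pt [ 645.8455 -148.495 ] dir -0.53 resid 0.18
pR
line pt [ 656.373  -205.1511] dir -0.53 resid 0.19
pF
line pt [ 699.5841 -178.0778] dir -90.48 resid 0.0
bL
line pt [ 623.0984 -127.2324] dir -0.32 resid 0.2
bR
line pt [ 621.2993 -226.4824] dir -0.45 resid 0.22
look_1593.png
```

The picture shows the plate flat under the clip at (318,50), with a pocket pair at (317,101) and (317,153). The numbers have it central to 0.2 mm and straight. Nozzle A stands at (482,240). I'll move above it.

>>> {"method": "apply_moves", "body": {
  "deltas": [44,-10,36,0,0,44,-20,74,0,0,44,-31,112,10,0,44,-42.7,150,20,0,44,-42.7,156.4,27,0,44,-42.7,156.4,27,0,44,-42.7,156.4,27,0,44,-42.7,156.4,27,0]
}}

```text
clock: 16.6
position: [0.4891, -0.3316, 0.1102]
ee_rot: [-0.001, 1.0, -0.004, -0.0]
contact_force: [0.1, 0.1, -0.7]
width: 0.044
gripper_force: 0.0
```

```bash
cat > noz.py <<'E'
from h import *
import sys
x,y=map(float,sys.argv[1:3])
p=get_image("wrist");s=get_state();print(s["position"],head(s),s["contact_force"],s["width"])
for f in (place_of,find_in):
    print(f.__name__,[(np.round(r["point"],1).tolist(),round(r["score"],2),(w(p,r["point"],.018)[:2]*1000).round(1)) for r in f("nozzle_a_center",p)[:3]])
# model silhouette fit: mask of bright unsaturated pixels vs projected nozzle outline
hsv=cv2.cvtColor(p["frame"],cv2.COLOR_RGB2HSV)
m=((hsv[:,:,1]<75)&(hsv[:,:,2]>85)).astype(np.uint8)
c=pix(p,(x,y,.018)).astype(int);n,l,st,ct=cv2.connectedComponentsWithStats(m)
roi=np.zeros_like(m);cv2.circle(roi,tuple(int(v) for v in c),55,1,-1)
ids=[i for i in range(1,n) if 200<(roi[l==i]).sum() and st[i,4]<6000]
print([(i,st[i].tolist()) for i in ids])
M=np.isin(l,ids)&(roi>0)
def sil(X,Y):
    o=np.zeros_like(m);a=np.linspace(0,2*np.pi,40)
    Q=[pix(p,(X+r*np.cos(t),Y+r*np.sin(t),z)) for r,z in((.011,0),(.011,.008),(.007,.015),(.007,.036)) for t in a]
    Q=np.array(Q).reshape(4,40,2)
    for k in range(3):
        cv2.fillConvexPoly(o,cv2.convexHull((np.vstack(Q[k:k+2])*16).astype(np.int32)),1,shift=4)
    return o>0
best=max(((lambda o:(o&M).sum()/max(1,(o|M).sum()))(sil(x+i*.001,y+j*.001)),i,j) for i in range(-10,11) for j in range(-10,11))
print("fit IoU",best[0],"pos",x*1000+best[1],y*1000+best[2])
P=np.array([x*1000+best[1],y*1000+best[2]]);print("tool delta",totool(s,np.append(P-np.array(s["position"])[:2]*1000,0)))
E
python3 noz.py .4885 -.3327
```

```text
[ 0.4893 -0.3315  0.1107] -0.4068069696879907 [ 0.1788 -0.6314  0.5431] 0.04431468465331905
call [([320.5, 206.9], 0.93, array([ 492.7, -332.6]))]
call [([322.1, 207.9], 0.87, array([ 491.9, -333.8])), ([92.4, 63.6], 0.44, array([ 598. , -176.1]))]
[(6, [308, 191, 26, 36, 683])]
fit IoU 0.8767650834403081 pos 490.5 -332.7
tool delta [ 1.214   1.2241 -0.0016]
```

>>> {"method": "apply_moves", "body": {
  "deltas": [44,1.6,1.3,20,0,44,1.6,1.3,45,0,44,1.6,1.3,65,0,44,1.6,1.3,74,0,40,1.6,1.3,76.5,0,30,1.6,1.3,76.5,0,22,1.6,1.3,76.5,0,17,1.6,1.3,76.5,0,8,1.6,1.3,76.5,0,8,1.6,1.3,76.5,0,8,1.6,1.3,76.5,0,8,1.6,1.3,76.5,0],
  "squeeze": 25
}}

```text
clock: 17.75
position: [0.4912, -0.3349, 0.0357]
ee_rot: [0.001, 1.0, -0.004, 0.001]
contact_force: [0.7, 0.8, 5.5]
width: 0.012
gripper_force: 24.7
```

>>> {"method": "apply_moves", "body": {
  "deltas": [8,0,0,-3,0,8,0,0,-15,0,8,0,0,-45,0,8,0,0,-85,0,8,31,-39,-85,0,8,62,-78,-85,0,8,93,-117,-85,0,8,122,-154,-85,0,8,122,-154,-85,0,8,122,-154,-85,0,8,122,-154,-85,0]
}}

```text
clock: 18.67
position: [0.614, -0.1798, 0.119]
ee_rot: [0.0, 1.0, -0.003, -0.001]
contact_force: [-1.5, -0.1, -0.6]
width: 0.0119
gripper_force: 24.5
```

```bash
cat > pock.py <<'E'
from h import *
import sys
s=get_state();p=get_image("wrist");s=get_state();print(s["position"],head(s),s["contact_force"],s["width"],s["gripper_force"])
print([(np.round(r["point"]).tolist(),round(r["score"],2),(w(p,r["point"],.012)[:2]*1000).round(1)) for r in place_of("pocket1",p)[:3]])
print("noz",[(np.round(r["point"]).tolist(),round(r["score"],2),(w(p,r["point"],s["position"][2]-.016)[:2]*1000).round(1)) for r in place_of("nozzle_a_center",p)[:3]])
print("rear");line(p,.019,((.5523,-.152),(.5523,-.200)),False)
g=cv2.cvtColor(p["frame"],cv2.COLOR_RGB2GRAY)
H=np.zeros((400,500),np.uint8) # rectified plan view at plate top, 0.25mm: x 530..655, y -130..-230
ys,xs=np.mgrid[0:400,0:500]
mp=np.array([pix(p,(.655-r*.00025,-.125-c*.00025,.019)) for r in range(500) for c in range(400)],np.float32).reshape(500,400,2)
I=cv2.remap(g,mp,None,cv2.INTER_LINEAR);cv2.imwrite("pics/plan_%d.png"%(s["clock"]*100),I)
I=cv2.GaussianBlur(I,(0,0),3)
C=cv2.HoughCircles(I,cv2.HOUGH_GRADIENT,1,100,param1=60,param2=14,minRadius=53,maxRadius=59)
if C is not None:
    for c in C[0][:5]: print("circle",655-c[1]*.25,-125-c[0]*.25,"r",c[2]*.25)
E
python3 pock.py
```

```text
[ 0.6132 -0.181   0.119 ] -0.3959193539859313 [-0.3383 -0.1641 -0.3326] 0.01205325103214911 24.460349678993225
[([313.0, 204.0], 0.76, array([ 614.9, -174.6]))]
noz [([321.0, 255.0], 0.68, array([ 615.9, -181. ]))]
rear
line pt [ 549.6309 -174.5965] dir -85.68 resid 2.25
circle 615.625 -177.875 r 14.6
```

>>> {"method": "apply_moves", "body": {
  "deltas": [8,2.8,-4.4,0,0,8,2.8,-4.4,20,0,8,2.8,-4.4,40,0,8,2.8,-4.4,54,0,8,2.8,-4.4,58,0,8,2.8,-4.4,58,0,8,2.8,-4.4,58,0]
}}

```text
clock: 19.4
position: [0.6166, -0.1776, 0.0619]
ee_rot: [0.0, 1.0, -0.005, 0.0]
contact_force: [0.5, -0.2, -0.4]
width: 0.0117
gripper_force: 24.5
```

```bash
python3 pock.py
```

```text
[ 0.617  -0.1777  0.0624] -0.5316167805230403 [-0.2816  0.0467 -0.0141] 0.011860337681512708 24.46439892053604
[]
noz [([321.0, 257.0], 0.7, array([ 617.2, -178.4]))]
rear
line pt [ 552.3141 -175.6168] dir -89.32 resid 0.65
circle 616.125 -176.625 r 14.0
circle 547.875 -176.375 r 13.725
```

Pocket 1 is measured at (616.1,−176.6), exactly as expected. The plate's rear edge at 552.3 confirms it is home. I'll insert.

>>> {"method": "apply_moves", "body": {
  "deltas": [8,-0.8,-1,3,0,8,-0.8,-1,7,0,8,-0.8,-1,10,0,8,-0.8,-1,12,0,8,-0.8,-1,13,0,8,-0.8,-1,13,0]
}}

```text
clock: 20.05
position: [0.6155, -0.1758, 0.048]
ee_rot: [-0.0, 1.0, -0.004, -0.0]
contact_force: [0.0, 0.6, -1.7]
width: 0.0121
gripper_force: 24.5
```

>>> {"method": "apply_moves", "body": {
  "deltas": [8,0,0,0.7,0,8,0,0,1.4,0,8,0,0,2,0,8,0,0,2,0]
}}

```text
clock: 20.38
position: [0.6159, -0.1759, 0.0477]
ee_rot: [0.0, 1.0, -0.004, 0.0]
contact_force: [-1.2, 0.6, 6.6]
width: 0.0125
gripper_force: 25.1
```

Contact came at 47.7 mm, 12 mm above the grasp height, so the nozzle stands on the board in the pocket. I'll release and head for the second nozzle.

>>> {"method": "apply_moves", "body": {
  "deltas": [8,0,0,-1.2,0,20,0,0,-1.2,0,34,0,0,-1.2,0,40,0,0,-1.2,0,40,0,0,-5,0,44,0,0,-35,0,44,0,0,-75,0,44,0,-38,-75,0,44,0,-76,-75,0,44,0,-76,-75,0]
}}

```text
clock: 21.22
position: [0.6159, -0.094, 0.1225]
ee_rot: [-0.002, 1.0, -0.003, 0.0]
contact_force: [-0.8, -0.5, -0.3]
width: 0.0441
gripper_force: 0.0
```

```bash
python3 - <<'E'
from h import *
p=get_image("wrist");s=get_state();print(s["position"],head(s))
print("noz",[(np.round(r["point"]).tolist(),round(r["score"],2),(w(p,r["point"],.030)[:2]*1000).round(1)) for r in place_of("nozzle_a_center",p)[:3]])
t=get_image("top")
print("noz top",[(np.round(r["point"]).tolist(),round(r["score"],2),(w(t,r["point"],.018)[:2]*1000).round(1)) for r in place_of("nozzle_a_center",t)[:3]])
print("rear");line(p,.019,((.5523,-.152),(.5523,-.200)),False)
E
```

```text
[ 0.616  -0.0967  0.122 ] -0.2782107194351508
noz [([423.0, 212.0], 0.79, array([ 614.9, -176.9]))]
noz top []
rear
line pt [ 551.6818 -175.3009] dir -91.68 resid 1.37
```

Nozzle A is standing in pocket 1. I'll move over to nozzle B.

>>> {"method": "apply_moves", "body": {
  "deltas": [44,-1,-40,0,0,44,-1,-80,0,0,44,-1,-120,0,0,44,-2,-160,0,0,44,-2,-200,0,0,44,-2,-240,0,0,44,-3,-280,0,0,44,-3,-320,0,0,44,-3,-360,0,0,44,-3,-400,10,0,44,-3,-414,12,0,44,-3,-414,12,0]
}}

```text
clock: 22.42
position: [0.6166, 0.3168, 0.1076]
ee_rot: [-0.0, 1.0, -0.003, -0.001]
contact_force: [0.5, -0.2, -0.6]
width: 0.044
gripper_force: 0.0
```

>>> {"method": "apply_moves", "body": {
  "deltas": [44,0,0,0,0,44,0,0,0,0]
}}

```text
clock: 22.58
position: [0.6173, 0.3121, 0.1091]
ee_rot: [0.001, 1.0, -0.005, -0.0]
contact_force: [-0.5, -0.1, 0.4]
width: 0.0438
gripper_force: 0.0
```

```bash
python3 noz.py .616 .318
```

```text
[0.6174 0.3119 0.1094] -0.6009051129090975 [ 0.3385  0.0863 -0.1753] 0.04407868701063299
call []
call []
[(1, [296, 194, 26, 36, 725])]
fit IoU 0.9161372299872935 pos 616.0 321.0
tool delta [-1.5363 -9.0933 -0.0104]
```

>>> {"method": "apply_moves", "body": {
  "deltas": [44,-1.4,-9,0,0,44,-1.4,-9,0,0,44,-1.4,-9,0,0,44,-1.4,-9,0,0]
}}

```text
clock: 23.07
position: [0.6155, 0.3231, 0.1095]
ee_rot: [0.0, 1.0, -0.004, 0.0]
contact_force: [0.1, 0.6, -0.6]
width: 0.0442
gripper_force: 0.0
```

```bash
python3 noz.py .616 .321
```

```text
[0.6155 0.323  0.1094] -0.48389656317267277 [ 0.97    0.2006 -0.5722] 0.044157364427722896
call []
call []
[(1, [309, 192, 26, 36, 721])]
fit IoU 0.9085133418043202 pos 616.0 321.0
tool delta [0.4868 2.0153 0.0005]
```

>>> {"method": "apply_moves", "body": {
  "deltas": [44,0.4,1.8,20,0,44,0.4,1.8,45,0,44,0.4,1.8,65,0,44,0.4,1.8,73,0,44,0.4,1.8,75,0,44,0.4,1.8,75,0]
}}

```text
clock: 23.72
position: [0.6159, 0.3213, 0.0341]
ee_rot: [0.0, 1.0, -0.004, -0.0]
contact_force: [-0.6, -0.6, 0.1]
width: 0.0445
gripper_force: 0.0
```

>>> {"method": "apply_moves", "body": {
  "deltas": [34,0,0,-0.5,0,24,0,0,-1,0,18,0,0,-1,0,8,0,0,-1,0,8,0,0,-1,0,8,0,0,-1,0,8,0,0,-1,0,8,0,0,-1,0],
  "squeeze": 25
}}

```text
clock: 24.38
position: [0.6167, 0.3216, 0.0367]
ee_rot: [-0.0, 1.0, -0.004, 0.001]
contact_force: [0.1, -0.7, 5.8]
width: 0.0118
gripper_force: 24.5
```

>>> {"method": "apply_moves", "body": {
  "deltas": [8,0,0,-3,0,8,0,0,-15,0,8,0,0,-45,0,8,0,0,-84,0,8,-4,40,-84,0,8,-8,80,-84,0,8,-12,120,-84,0,8,-15,160,-84,0,8,-18,200,-84,0,8,-21,240,-84,0,8,-24,280,-84,0,8,-26,310,-84,0]
}}

```text
clock: 25.38
position: [0.5865, 0.0086, 0.12]
ee_rot: [0.001, 1.0, -0.005, -0.0]
contact_force: [0.1, -0.4, -0.8]
width: 0.012
gripper_force: 24.4
```

>>> {"method": "apply_moves", "body": {
  "deltas": [8,-3,40,0,0,8,-6,80,0,0,8,-9,120,0,0,8,-12,150,0,0,8,-12,180,0,0,8,-12,188,0,0,8,-12,188,0,0,8,-12,188,0,0]
}}

```text
clock: 26.05
position: [0.5734, -0.1759, 0.1195]
ee_rot: [-0.001, 1.0, -0.005, -0.0]
contact_force: [-0.1, 0.2, 0.2]
width: 0.0123
gripper_force: 24.5
```

```bash
python3 pock.py
```

```text
[ 0.5734 -0.1751  0.1195] -0.4827117269769687 [ 0.6342  0.6594 -0.4292] 0.011606570972908887 24.463047087192535
[([320.0, 151.0], 0.98, array([ 619.3, -177. ])), ([319.0, 204.0], 0.85, array([ 574.5, -175.8]))]
noz [([321.0, 160.0], 0.92, array([ 627.1, -177.1]))]
rear
line pt [ 552.6106 -177.5092] dir -87.77 resid 1.72
circle 616.125 -176.375 r 13.775
circle 574.625 -176.375 r 13.3125
```

>>> {"method": "apply_moves", "body": {
  "deltas": [8,0.9,1.2,20,0,8,0.9,1.2,40,0,8,0.9,1.2,52,0,8,0.9,1.2,56,0,8,0.9,1.2,56,0,8,0.9,1.2,56,0]
}}

```text
clock: 26.7
position: [0.575, -0.1768, 0.0638]
ee_rot: [0.0, 1.0, -0.004, 0.0]
contact_force: [0.3, -0.6, 0.1]
width: 0.0118
gripper_force: 24.5
```

```bash
python3 pock.py
```

```text
[ 0.5753 -0.1772  0.0643] -0.43493537059155307 [0.7683 0.4876 0.3545] 0.012059180114641738 24.46344405412674
[([320.0, 131.0], 0.69, array([ 640.4, -177.5]))]
noz [([320.0, 180.0], 0.89, array([ 619.1, -177.4])), ([320.0, 157.0], 0.54, array([ 630.5, -177.8]))]
rear
line pt [ 552.6252 -174.8468] dir -87.21 resid 4.35
circle 616.125 -176.375 r 13.825
circle 574.125 -176.375 r 14.05
```

Only a 1 mm shift is needed. Insert.

>>> {"method": "apply_moves", "body": {
  "deltas": [8,-1,-0.7,4,0,8,-1,-0.7,8,0,8,-1,-0.7,11,0,8,-1,-0.7,13,0,8,-1,-0.7,14.5,0,8,-1,-0.7,15.5,0,8,-1,-0.7,15.5,0]
}}

```text
clock: 27.43
position: [0.5734, -0.1769, 0.0487]
ee_rot: [0.0, 1.0, -0.004, -0.0]
contact_force: [-2.3, 0.4, 6.2]
width: 0.0119
gripper_force: 25.0
```

>>> {"method": "apply_moves", "body": {
  "deltas": [8,0,0,-1,0,20,0,0,-1,0,34,0,0,-1,0,40,0,0,-1,0,40,0,0,-5,0,44,0,0,-35,0,44,0,0,-75,0,44,-40,0,-100,0,44,-40,0,-100,0,44,-40,0,-100,0]
}}

```text
clock: 28.27
position: [0.5327, -0.1766, 0.15]
ee_rot: [0.001, 1.0, -0.005, 0.001]
contact_force: [-0.3, -0.5, -0.3]
width: 0.0444
gripper_force: 0.0
```

```bash
cat > fin.py <<'E'
from h import *
p=get_image("wrist");s=get_state();print(s["position"],head(s),s["contact_force"])
print("noz",[(np.round(r["point"]).tolist(),round(r["score"],2),(w(p,r["point"],.030)[:2]*1000).round(1)) for r in place_of("nozzle_a_center",p)[:4]])
b=get_image("scene")
print("scene noz",[(np.round(r["point"]).tolist(),round(r["score"],2),(w(b,r["point"],.030)[:2]*1000).round(1)) for r in place_of("nozzle_a_center",b)[:4]])
c=np.array([.6243,-.1766]);u=np.array([1,-.008]);v=np.array([.008,1])
for k,sg in(("pL",1),("pR",-1)): print(k);line(p,.019,(c-u*.068+sg*v*.028,c+u*.01+sg*v*.028),True)
for k,sg in(("bL",1),("bR",-1)): print(k);line(p,.012,(c-u*.09+sg*v*.05,c+u*.01+sg*v*.05),True)
print("rear");line(p,.019,((.5523,-.152),(.5523,-.200)),False)
print("boardnear");line(p,.012,((.5163,-.132),(.5163,-.220)),False)
E
python3 fin.py
```

```text
[ 0.5333 -0.1766  0.1486] -0.5281552245177875 [ 0.2714 -0.207   0.2693]
noz [([317.0, 103.0], 0.75, array([ 615.6, -175.8]))]
scene noz []
pL
line pt [ 598.1661 -148.1523] dir -0.46 resid 0.24
pR
line pt [ 597.714  -204.6035] dir -0.58 resid 0.26
bL
line pt [ 584.6941 -126.9361] dir -0.49 resid 0.21
bR
line pt [ 587.2846 -226.308 ] dir -0.39 resid 0.21
rear
line pt [ 551.9286 -176.6475] dir -90.52 resid 0.06
boardnear
line pt [ 516.7617 -176.2071] dir -90.56 resid 0.08
```

```bash
python3 - <<'E'
from h import *
for cam in("wrist","scene"):
    p=get_image(cam);g=cv2.cvtColor(p["frame"],cv2.COLOR_RGB2GRAY)
    print(cam,[(np.round(r["point"]).tolist(),round(r["score"],2)) for r in find_in("nozzle_a_center",p)[:4]],"pockets",[(np.round(r["point"]).tolist(),round(r["score"],2)) for r in place_of("pocket1",p)[:4]])
    for n,x,y in(("1",.6161,-.1766),("2",.5742,-.1764)):
        c=pix(p,(x,y,.012));t=pix(p,(x,y,.048));print(n,"base",c.round(),"top",t.round())
        x0,y0=np.minimum(c,t).astype(int)-8;x1,y1=np.maximum(c,t).astype(int)+9
        step=2 if cam=="wrist" else 1
        print(g[y0:y1:step,x0:x1:step])
E
```

```text
wrist [([317.0, 103.0], 0.76), ([316.0, 117.0], 0.28)] pockets [([315.0, 101.0], 0.89), ([318.0, 155.0], 0.8)]
1 base [319. 104.] top [319. 103.]
[[251 245 249 254 252 231 209 206 185]
 [250 255 255 255 255 255 255 214 211]
 [255 255 255 255 255 255 255 255 214]
 [255 255 255 255 255 255 255 255 232]
 [255 255 255 255 255 255 255 255 245]
 [255 255 255 255 255 255 255 255 247]
 [255 255 255 255 255 255 255 255 238]
 [255 255 255 255 255 255 255 255 231]
 [254 255 255 255 255 255 255 243 227]]
2 base [319. 153.] top [319. 159.]
[[153 201 237 239 234 223 216 202 186]
 [195 252 247 242 233 220 209 201 202]
 [253 252 249 241 212 198 193 203 207]
 [254 252 245 212 190 185 184 187 206]
 [254 252 226 242 255 255 254 217 187]
 [254 247 254 255 255 255 255 255 233]
 [255 254 255 255 255 255 254 255 255]
 [255 255 255 255 255 255 255 255 255]
 [255 255 255 255 255 255 255 255 255]
 [252 255 255 255 255 255 255 255 255]
 [172 254 255 255 255 255 255 255 255]
 [213 168 255 255 255 255 255 255 246]]
scene [([267.0, 194.0], 0.55)] pockets [([269.0, 195.0], 0.8), ([281.0, 188.0], 0.72), ([264.0, 20
[... 3584 characters left out ...]
255 253 222 255 255 255]
 [249 254 255 255 255 255 226 176 217 244 249 250 251 251 254 255 255 255]
 [248 255 255 255 255 255 255 239 222 234 244 249 254 255 255 255 255 255]
 [247 252 255 255 255 255 255 255 255 255 255 255 255 255 255 255 255 255]
 [248 251 255 255 255 255 255 255 255 255 255 255 255 255 255 255 255 255]
 [247 251 254 254 255 255 255 255 255 255 255 255 255 255 255 255 255 255]
 [249 253 255 251 255 255 255 255 255 255 255 255 255 255 255 255 255 251]
 [255 255 255 253 250 255 255 255 255 255 255 255 255 255 255 254 227 209]
 [255 255 255 253 253 255 255 255 255 255 255 255 255 255 251 216 202 222]
 [255 255 253 252 255 255 255 255 255 255 255 255 255 251 215 200 223 231]]
```

In the scene picture both pockets show the same upright nozzle, with the neck column and bright top disc at the predicted pixels. I'm handing the job in.

```bash
python3 -c "from rig import *; print(sign_off())"
```

```text
the job is handed in; nothing more can be done
None
```

The job is handed in at about 29 s of the 72 s allowed: the holder plate is under the clip, straight, central (about 0.3 mm) and against the stop, with one nozzle upright in each pocket. I moved nothing else, and the hand-in returned no verdict.

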